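Pin the curing box shut and hold a sample in its slot

ROBOT

A 7-joint arm with a two-finger parallel gripper is mounted at the origin on a cart in front of the work surface, level with it; the furniture and walls round the work are solid. World frame = base frame: x ahead of the robot, y to its left, z up, the work surface at z = 0. Lengths are in mm, angles in rad, forces in N, time in s.
With the tool pointing down it reaches from about 375 to 925 mm from the base axis. Payload 3.1 kg.
Tool frame: the origin (TCP) lies at the very end of the fingers, on their centre line; the grasp point (between the pads) lies 19 mm behind it (arm.grip_depth is the z of the grasp point in the tool frame, in mm); z points along the fingers, y is the line along which they close (so a half turn about z gives the same grasp; the last joint's range is limited). The gripper opens to 85 mm and grips with 20 to 120 N. Pads are 22 mm wide; open, the fingers measure 114 mm over their backs; the gripper's body (76 mm by 85 mm) begins 54 mm behind the grasp point. The pads swing forward as they close: fully open they stand 13 mm farther back than shut.
Start: joints at [-1.284, 0.383, 0.044, 1.598, -0.018, 1.161, -0.05], TCP at [243.971, 602.479, 231.269] pointing down, gripper open.
Joint ranges: [-2.61, 2.61], [-0.41, 2.15], [-1.48, 1.57], [0, 2.5], [-1.57, 4.71], [0.05, 1.97], [-2.85, 2.85]. Speed limits (rad/s): [2.79, 2.79, 3.14, 3.14, 3.14, 3.14, 3.14].

INTERFACE

Orientations are given as [roll, pitch, yaw] about the fixed x, y, z axes, in that order (R = Rz(yaw) Ry(pitch) Rx(roll)).
In Python, from rig import arm gives the robot as it stands.
- The arm moves only by the tool step_arm, never from a script. Its argument "plan" is one flat list of numbers, 7 for each row, row after row: the shift along the tool's x, y, z in m, then the turn, a rotation vector about the tool's x, y, z in rad, then the gripper's target within -1 to 1 (shut at 1, half-way at 0, fully open at -1). A call has 1 to 8 rows; each row shifts and turns the commanded pose from where the row before left it, along the tool's axes as they then stand; what a row does not reach is not made up. A row lasts 1/8 s, in which the tool goes at most 62.5 mm and 10.7 degrees, less where a joint would pass 70% of its speed; a pose out of reach is approached as far as the arm can. A call with a gripper value outside its range is refused whole. The fingers move at their own pace and stop on an object; the grip force is fixed at half the most. Time passes only in rows, so rows that do not move let the fingers close. It gives the time, the measured TCP pose, the force, the opening and the grip force at its end, in the units of the state.
- arm.get_obs(): the state, without advancing time (a new reading comes with each control period).
- arm.read_camera(name): name is "scene" or "top" or "wrist"; returns the picture (420x560x3 uint8, red, green, blue); there is no depth.
- arm.camera_info(name): a dict with "vertical_fov" (degrees; the focal length in pixels is half the picture's height over the tangent of half this angle, whatever the lens; pixels are square), "cx", "cy" (the principal point, pixels), "T" (4x4, takes a point from camera to world coordinates); the wrist camera has in their place "mount" (4x4, takes a point from camera to tool coordinates, whose origin is the TCP and whose axes are the flange's). Camera axes: x right, y up, looking along -z (the intrinsics and any distortion apply to the point x, -y, -z); pixel columns grow to the right and rows downward; lengths in mm; the calibration is good to about 2 mm. A picture is of the moment at which its call begins: read the wrist's pose just before it. camera_info takes no time and is no camera call.
- arm.close_job(): hands the job in; it is judged then, once.
The state is a dict: "t": time; "qpos": joint angles; "joint_velocities": joint speeds; "joint_torque": joint torques, N m; "position": TCP position; "eef_rot": TCP orientation; "ft_force": force on the tool from outside, world axes, zero at the start; "moment": the same for the moment, N m; "opening": opening from 0.0 (shut) to 1.0 (fully open); "gripper_force": force on a finger pad.
Only numpy, scipy, OpenCV 4.12 (cv2) and the standard library are available. Lean on these libraries where they do the work, as an engineer would, in place of code of your own. Each camera call takes 0.05 s, during which the arm holds its last target. There are 200 camera calls.

TASK

The sliding cover of the curing box is shut but not locked: take the headed pin from its wooden stand, push it down through the fork on the box and the lug of the cover until its head seats on the fork, and let go of it. Then take the sample holder from its stand, lower its blade through the narrow slot in the cover until the dark line round the blade is level with the top of the cover, and finish while still holding it there, upright and still in the gripper, not resting on its collar and not pressed hard against the slot. Leave the jar, the tape roll and the loupe where they are.

Things in the scene. Friction and masses are not known exactly. Their poses are not given: they have to be found in the camera images.
- curing_box: Grey housing 120 x 180 x 94 mm, fixed; origin under its centre, x to its back, y to its left seen from the robot, z up. A flat aluminium cover lies on it, top at z = 102 mm; side guides reach 105. At the front (-x), y = -55 mm, a dark fork: two plates 48 mm wide reaching 38 mm forward, the cover's lug between them. Inside is free down to z = 14 mm.
- pin_hole (a point): Centre of the mouth of the vertical pin hole, on the top face of the upper fork plate (110 mm above the table); axes as the box's, z up. The holes in the upper plate, lug and lower plate are 12 mm across, line up when the cover is shut, and end 23 mm below the mouth with free space underneath.
- slot (a point): Centre of the slot, on the top face of the cover (102 mm above the table), moves with the cover; axes as the box's. The slot goes straight down through the 7 mm cover; it is 38 mm long along y and 8 mm wide along x, sharp-edged. A low black pull bar (top 14 mm above the cover) lies 50 mm behind it.
- cover (a joint): How far the cover has slid back (to the box's +x), m: 0 is shut (the start), 0.05 open. It slides with about 4 N of friction; with the pin in it cannot open.
- pin: Steel headed pin, 70 g, standing upright in the round hole of a small wooden block. Origin at the underside of its head, on the axis; z up along it. Below: a round shank 10 mm across and 34 mm long with a tapered end (last 5 mm). Above: a flange 24 mm across and 4 mm thick, then a round grip knob 16 mm across, up to z = 33 mm.
- pin_stand: Beech block 56 x 56 x 45 mm, fixed, with a 14 mm hole down its centre in which the pin stands, flange on the top; origin under its centre, z up.
- sample_holder: Flat holder, 100 g, upright in its stand. Origin: centre of the blade's lower end, z up; x across thickness, y across width. Aluminium blade 6 x 36 mm, z = 0 to 75 (last 10 mm tapers to 3 thick), dark line round it at z = 50 mm. Black collar 20 x 52 mm at z = 75 to 79, wider than the slot. Black handle above it to z = 121, 14 mm (x) by 30 mm (y): pinch across x. Half a turn about z is alike.
- holder_stand: Beech block 44 (x) x 76 (y) x 82 mm high, fixed, with a 10 x 40 mm slot through it in which the sample holder stands, collar on the top; origin under its centre, z up. Lift the holder 80 mm to clear it.
- bead_jar: Bystander: small round clear jar with lid, 44 mm across, 48 mm high; origin under its centre.
- tape_roll: Bystander: roll of masking tape lying flat, 69 mm across, 18 mm high; origin under its centre.
- loupe: Bystander: half-open folding loupe, 42 x 75 x 15 mm; origin under its centre.
There are look-alikes about, which are no part of the job. What is shaped like the sample_holder but turquoise is not meant.

How it is judged:
By the outcome, as a careful person would: the job done as asked, in the order asked, and still so for the second after the job is handed in, while the arm keeps its last pose, push and grip.
It also fails if it takes over 56 s, if anything falls off the work surface, if the arm or the gripper's body presses on something with over 40 N, if the wrist force passes 120 N, or if a joint passes its speed limit or range.

## Working session

There is one attempt and no reset: what is moved stays moved. The work goes in short steps, Python scripts to look and compute and a tool call to move; the robot and the scene stay as the last step left them, time stands still between calls to the robot, and variables do not carry over. Pictures are saved under pics/ and viewed, at most 10 in all, crops included, and the job is handed in when it is done.

Besides the shell and the picture viewer there is one more tool, called after "Call:" as name(argument=value, ...), one argument or row to a line, values as JSON. step_arm: Moves the arm, as the interface text tells. Its arguments: {"type":"object","properties":{"plan":{"type":"array"}},"required":["plan"]}

```bash
ls; mkdir -p pics; python3 - <<'E'
from rig import arm
import cv2,numpy as np
np.set_printoptions(precision=4,suppress=True)
o=arm.get_obs();print({k:np.round(v,4) for k,v in o.items()},arm.grip_depth)
for n in("scene","top","wrist"):
    im=arm.read_camera(n);cv2.imwrite(f"pics/{n}0.png",im[:,:,::-1]);print(n,arm.camera_info(n))
a=[cv2.imread(f"pics/{n}0.png") for n in("scene","top")]
cv2.imwrite("pics/w0.png",cv2.imread("pics/wrist0.png"))
E
```

```text
pics
{'t': np.float64(0.0), 'qpos': array([-1.2838,  0.3838,  0.0438,  1.5996, -0.0179,  1.1612, -0.0499]), 'joint_velocities': array([ 0.0006, -0.0012, -0.0002,  0.0002, -0.0008,  0.0008,  0.0004]), 'joint_torque': array([ -0.0005, -43.3449,   1.0248, -24.9515,   0.0108,   0.0114,
        -0.    ]), 'position': array([243.5979, 601.5881, 229.8655]), 'eef_rot': array([-3.1389,  0.0001,  2.7569]), 'ft_force': array([ 0.3778, -0.2722,  0.1312]), 'moment': array([-0.0095,  0.0219,  0.0313]), 'gripper_force': np.float64(0.0), 'opening': np.float64(1.0003)} -18.700000000000003
scene {'vertical_fov': 44.79493778775202, 'cx': 276.4631610493495, 'cy': 210.3863362275872, 'T': array([[   0.8344,    0.4077,   -0.3709,   42.951 ],
       [  -0.551 ,    0.6038,   -0.576 , -663.005 ],
       [  -0.0109,    0.685 ,    0.7285,  987.8465],
       [   0.    ,    0.    ,    0.    ,    1.    ]])}
top {'vertical_fov': 52.75534875354161, 'cx': 279.8342235671306, 'cy': 209.95825351172485, 'T': array([[   0.0063,    0.995 ,   -0.0994,  413.2848],
       [  -0.9999,    0.0078,    0.0142,   21.4741],
       [   0.0149,    0.0993,    0.9949, 1084.6507],
       [   0.    ,    0.    ,    0.    ,    1.    ]])}
wrist {'vertical_fov': 59.140772007039516, 'cx': 276.6020003225813, 'cy': 217.011251996947, 'mount': array([[  -0.    ,    0.9641,    0.2657,   68.2321],
       [   1.    ,    0.0001,   -0.0003,   -0.0049],
       [  -0.0003,    0.2657,   -0.9641, -142.3149],
       [   0.    ,    0.    ,    0.    ,    1.    ]])}
```

View pics/scene0.png

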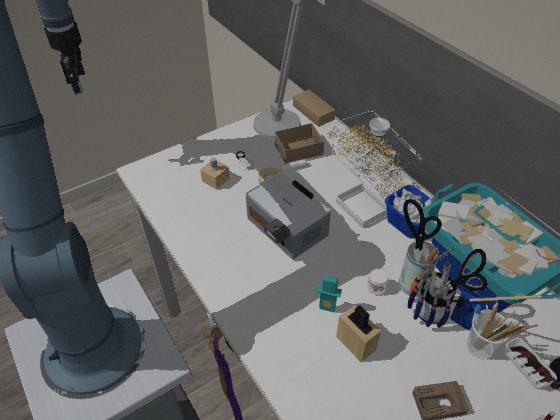

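View pics/top0.png

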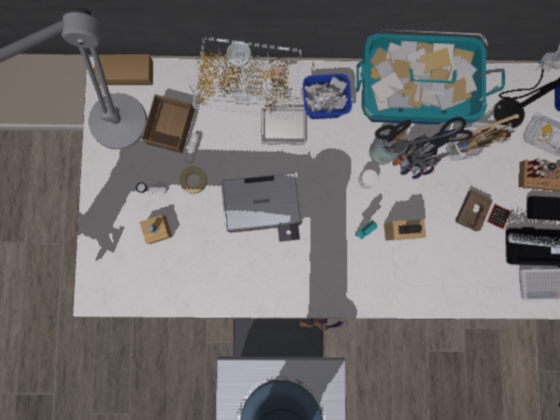

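The scene and top pictures show the pin stand at about (215,170) and (154,229). The box is at (288,212) and (262,203), with the fork at (289,231) in the top view. The holder stand is at (358,325) and (408,230), and the turquoise look-alike is at (367,229) in the top view.

```bash
cat > h.py <<'E'
from rig import arm
import cv2,numpy as np
from scipy.spatial.transform import Rotation as Ro
np.set_printoptions(precision=4,suppress=True)
def rot(e): return Ro.from_euler('xyz',e)
def toolT(o):
    T=np.eye(4);T[:3,:3]=rot(o['eef_rot']).as_matrix();T[:3,3]=o['position'];return T
def snap(n,f=None):
    o=arm.get_obs();im=arm.read_camera(n)[:,:,::-1].copy();i=arm.camera_info(n)
    T=i['T'] if 'T' in i else toolT(o)@i['mount']
    if f: cv2.imwrite(f'pics/{f}.png',im); np.savez(f'pics/{f}.npz',T=T,o=[i['vertical_fov'],i['cx'],i['cy']])
    return im,cam(T,i['vertical_fov'],i['cx'],i['cy'])
def cam(T,fov,cx,cy): return dict(T=np.array(T),f=210/np.tan(np.radians(fov)/2),cx=cx,cy=cy)
def load(f):
    d=np.load(f'pics/{f}.npz');return cv2.imread(f'pics/{f}.png'),cam(d['T'],*d['o'])
def ray(c,p):
    d=c['T'][:3,:3]@np.array([(p[0]-c['cx'])/c['f'],-(p[1]-c['cy'])/c['f'],-1]);return c['T'][:3,3],d/np.linalg.norm(d)
def plane(c,p,z):
    o,d=ray(c,p);return o+d*(z-o[2])/d[2]
def tri(*obs):
    A=np.zeros((3,3));b=np.zeros(3)
    for c,p in obs:
        o,d=ray(c,p);M=np.eye(3)-np.outer(d,d);A+=M;b+=M@o
    x=np.linalg.solve(A,b);return x,[np.linalg.norm(np.cross(x-ray(c,p)[0],ray(c,p)[1])) for c,p in obs]
def proj(c,X):
    q=c['T'][:3,:3].T@(np.array(X)-c['T'][:3,3]);return np.array([c['cx']-c['f']*q[0]/q[2],c['cy']+c['f']*q[1]/q[2]])
def go(X,yaw=None):  # remaining tool-frame shift (m) and turn
    P=np.mean([arm.get_obs()['position'] for _ in range(3)],0);o=arm.get_obs();R=rot(o['eef_rot'])
    print('pos',P,'rot',o['eef_rot'],'t',o['t'])
    if yaw is not None:
        G=Ro.from_euler('xyz',[np.pi,0,yaw]);print('turn',(R.inv()*G).as_rotvec());print('shift after turn',G.inv().apply(X-P)/1000)
    print('shift now',R.inv().apply(X-P)/1000)
E
python3 - <<'E'
from h import *
i=arm.camera_info
c={n:cam(i(n)['T'],i(n)['vertical_fov'],i(n)['cx'],i(n)['cy']) for n in('scene','top')}
print('pin',plane(c['top'],(153,228),78),tri((c['top'],(153,228)),(c['scene'],(213,162))))
for n,p,z in(('fork',(289,231),110),('slot',(261,201),102),('hold',(409,229),124),('blue',(367,229),120)):print(n,plane(c['top'],p,z))
print([arm.get_obs()['position'] for _ in range(3)])
go(np.array([400,330,250]),0)
E
```

```text
pin [468.5626 307.2566  78.    ] (array([468.0133, 310.3079,  69.2587]), [np.float64(1.1721440440291087), np.float64(1.1721440440291337)])
fork [462.1281 -13.8723 110.    ]
slot [532.1386  51.556  102.    ]
hold [ 467.9196 -287.0957  124.    ]
blue [ 467.4592 -191.9036  120.    ]
[array([243.7134, 601.7824, 230.1577]), array([243.7134, 601.7824, 230.1577]), array([243.7134, 601.7824, 230.1577])]
pos [243.7134 601.7824 230.1577] rot [-3.1395  0.0001  2.7569] t 0.15
turn [-0.0004  0.0029  2.7569]
shift after turn [ 0.1563  0.2718 -0.0198]
shift now [-0.2469 -0.1933 -0.0194]
```

Call:
step_arm(
  plan=[0,0,0,0,0,0.17,-1,0,0,0,0,0,0.17,-1,0,0,0,0,0,0.17,-1,0,0,0,0,0,0.17,-1,0,0,0,0,0,0.17,-1,0,0,0,0,0,0.17,-1,0,0,0,0,0,0.166,-1],
)

```text
t: 1.02
position: [243.7, 602.1, 230.7]
eef_rot: [-3.141, 0.001, 1.565]
ft_force: [-1.1, 0.4, 1.0]
opening: 0.996
gripper_force: 0.0
```

Call:
step_arm(
  plan=[-0.038,0.032,0,0,0,0,-1,-0.038,0.032,0,0,0,0,-1,-0.038,0.032,0,0,0,0,-1,-0.038,0.032,0,0,0,0,-1,-0.038,0.032,0,0,0,0,-1,-0.038,0.032,0,0,0,0,-1,-0.038,0.032,0,0,0,0,-1,0,0,0,0,0,0,-1],
)

```text
t: 2.02
position: [471.9, 330.3, 231.3]
eef_rot: [3.14, 0.003, 1.56]
ft_force: [0.9, -0.1, 0.4]
opening: 0.996
gripper_force: 0.0
```

```bash
python3 - <<'E'
from h import *
go(np.array([468,290,200.]),np.pi/2)
snap('wrist','p1')
E
```

```text
pos [471.8974 330.3324 231.3499] rot [3.1398 0.0025 1.5602] t 2.025
turn [ 0.0018  0.0025 -0.0106]
shift after turn [-0.0403 -0.0039  0.0313]
shift now [-0.0403 -0.0035  0.0314]
```

Call:
step_arm(
  plan=[-0.02,0,0.01,0,0,0,-1,-0.02,0,0.01,0,0,0,-1,-0.02,0,0.01,0,0,0,-1,0,0,0,0,0,0,-1,0,0,0,0,0,0,-1],
)

```text
t: 2.7
position: [468.0, 277.0, 201.5]
eef_rot: [3.141, -0.001, 1.571]
ft_force: [0.5, 1.0, -1.1]
opening: 1.004
gripper_force: 0.0
```

```bash
python3 - <<'E'
from h import *
go(np.array([468,290,200.]),np.pi/2)
a,_=snap('wrist','p2');b=cv2.imread('pics/p1.png')
cv2.imwrite('pics/p12.png',np.hstack([b[:,60:460],a[:,60:460]]))
E
```

```text
pos [468.0095 277.0422 201.4738] rot [ 3.1413 -0.001   1.571 ] t 2.7
turn [ 0.0003 -0.001   0.0002]
shift after turn [ 0.013  -0.      0.0015]
shift now [ 0.013  -0.      0.0015]
```

View pics/p12.png

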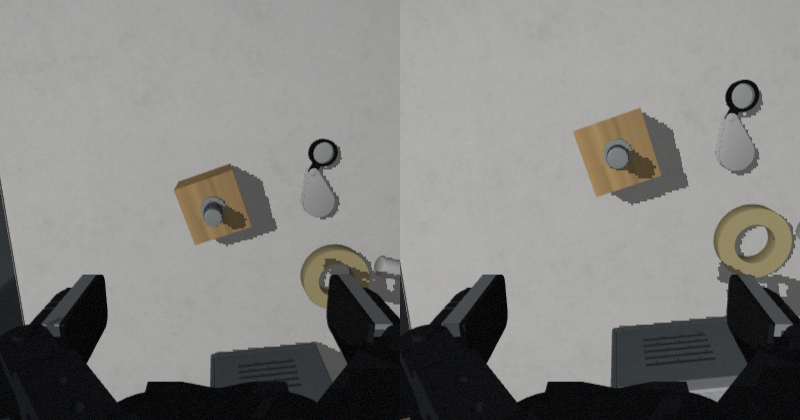

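The pin knob shows at about (273,205) in p1 and (278,152) in p2, standing in the wooden block; the tape roll and loupe lie to its right. p1 was still in motion, so I'll take a settled second view nearer the pin.

```bash
cat >> h.py <<'E'
def knob(im,c,zt=None,f=None):
    h=cv2.cvtColor(im,cv2.COLOR_BGR2HSV)
    wood=cv2.inRange(h,(8,80,60),(25,255,255));n,l,s,ce=cv2.connectedComponentsWithStats(cv2.morphologyEx(wood,cv2.MORPH_CLOSE,np.ones((3,3))))
    k=1+np.argmax([s[j,4] if s[j,4]<20000 else 0 for j in range(1,n)]);x,y,w,hh=s[k,:4]
    hull=cv2.convexHull(np.argwhere(l==k)[:,::-1].astype(np.int32));M=np.zeros(l.shape,np.uint8);cv2.fillConvexPoly(M,hull,255)
    st=(h[:,:,1]<70)&(M>0)
    return st,(x,y,w,hh),h
E
python3 - <<'E'
from h import *
im,c=load('p2');st,b,h=knob(im,c);print(b)
ys,xs=np.where(st);print(xs.min(),xs.max(),ys.min(),ys.max())
V=im.astype(int)
for y in range(134,176):print(y,' '.join('%3d%s'%(h[y,x,2],'*' if st[y,x] else ' ') for x in range(260,298)))
print(plane(c,(278,153),78))
E
```

```text
(np.int32(488), np.int32(106), np.int32(72), np.int32(124))
488 555 106 229
134 155  152  148  144  144  146  138  140  139  143  146  145  144  145  147  144  140  137  135  130  136  138  143  146  147  148  145  144  144  140  142  142  142  147  145  142  142  144 
135 157  152  146  146  146  142  141  139  140  143  142  144  145  147  147  145  142  139  133  132  133  137  141  144  145  144  147  146  143  142  141  140  144  144  143  145  142  144 
136 156  152  151  146  144  144  144  142  137  138  142  142  146  146  147  144  143  140  138  132  134  136  140  145  143  146  147  146  144  143  141  140  141  144  143  144  144  142 
137 157  154  152  149  146  144  143  140  141  139  142  145  148  145  148  147  142  139  137  133  131  133  139  143  144  144  146  147  146  142  141  140  141  143  145  142  142  143 
138 158  158  153  151  146  144  144  140  139  141  141  144  147  145  150  138  132  133  125  117  115  122  136  142  144  146  147  146  145  142  142  142  142  146  145  146  144  145 
139 158  157  156  148  147  144  142  141  141  141  
[... 6452 characters left out ...]
143  145  146  147  146  150  151  148  121   85   73   76   72   72   72   75   79   82 
173 144  144  141  142  140  140  147  153  156  159  162  160  158  156  152  152  148  149  146  144  143  141  145  146  148  150  148  148  147  117  114  109  108  106  105   78   77   81 
174 142  146  140  140  137  139  142  150  154  159  161  159  156  156  153  150  151  148  147  147  143  142  142  146  150  147  148  149  145  143  137  139  135  132  130   81   74   78 
175 144  142  142  142  140  138  142  148  154  156  159  162  159  157  156  153  150  149  146  146  142  141  143  145  146  150  149  149  147  144  140  138  136  133  130  109  109  113 
[468.1262 318.7912  78.    ]
```

Call:
step_arm(
  plan=[0.013,0,0.023,0,0,0,-1,0.013,0,0.023,0,0,0,-1,0.013,-0.0005,0.024,0,0,0,-1,0,0,0,0,0,0,-1,0,0,0,0,0,0,-1,0,0,0,0,0,0,-1],
)

```text
t: 3.5
position: [468.6, 315.5, 132.7]
eef_rot: [3.14, -0.002, 1.57]
ft_force: [0.3, -0.0, -0.2]
opening: 1.0
gripper_force: 0.0
```

```bash
python3 - <<'E'
from h import *
go(np.array([467.5,316,84.]),np.pi/2)
im,c=snap('wrist','p3');im2,c2=load('p2')
g=cv2.medianBlur(cv2.cvtColor(im,cv2.COLOR_BGR2GRAY),3)
p=proj(c,[467.5,316,78]);print(p)
print(cv2.HoughCircles(g,cv2.HOUGH_GRADIENT,1,30,param1=80,param2=12,minRadius=12,maxRadius=22))
x,y=p.astype(int);cv2.imwrite('pics/p3c.png',cv2.resize(im[y-50:y+50,x-65:x+65],None,fx=5,fy=5,interpolation=0));print(x-65,y-50)
E
```

```text
pos [468.6394 315.4592 132.7042] rot [ 3.1396 -0.0015  1.5699] t 3.5
turn [ 0.002  -0.0015 -0.0009]
shift after turn [ 0.0005 -0.0011  0.0487]
shift now [ 0.0005 -0.0012  0.0487]
[275.935 239.2  ]
[[[432.5 149.5  18. ]
  [423.5 215.5  21.4]
  [501.5 300.5  13.8]
  [276.5 233.5  18.5]
  [306.5 236.5  18.1]
  [452.5 292.5  20.3]]]
210 189
```

View pics/p3c.png

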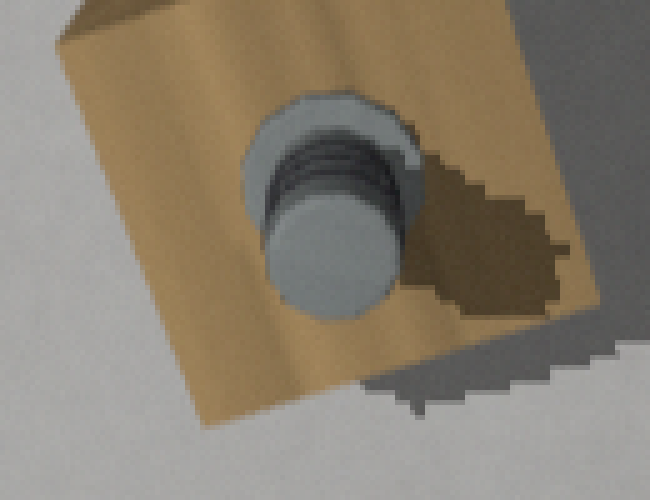

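The p3 crop shows the knob top centred at about pixel (276.1,239.5) and the flange centre at about (275.9,225), with the shadow to the right.

```bash
python3 - <<'E'
from h import *
_,c3=load('p3');_,c2=load('p2')
print(tri((c3,(276.1,239.5)),(c2,(277.1,157.8))))
print(plane(c3,(276.1,239.5),78),plane(c2,(277.1,157.8),78),plane(c3,(275.9,225),49))
X=plane(c3,(276.1,239.5),78);X[2]=52;go(X,np.pi/2)
E
```

```text
(array([467.5411, 315.1985,  76.1675]), [np.float64(0.05085528301356831), np.float64(0.05085528301359428)])
[467.5924 315.8222  78.    ] [467.4881 315.4002  78.    ] [467.4709 315.6903  49.    ]
pos [468.4878 315.4028 132.5888] rot [ 3.1398 -0.0015  1.5698] t 3.55
turn [ 0.0018 -0.0015 -0.001 ]
shift after turn [ 0.0004 -0.0009  0.0806]
shift now [ 0.0003 -0.001   0.0806]
```

Call:
step_arm(
  plan=[0.0003,-0.001,0.03,0,0,0,-1,0,0,0.03,0,0,0,-1,0,0,0.0195,0,0,0,-1,0,0,0,0,0,0,-1,0,0,0,0,0,0,-1,0,0,0,0,0,0,1,0,0,0,0,0,0,1,0,0,0,0,0,0,1],
)

```text
t: 4.55
position: [466.7, 316.1, 52.3]
eef_rot: [3.141, -0.001, 1.571]
ft_force: [-0.3, 0.9, 0.8]
opening: 0.375
gripper_force: 0.0
```

Call:
step_arm(
  plan=[0,0,0,0,0,0,1,0,0,0,0,0,0,1,0,0,0,0,0,0,1,0,0,0,0,0,0,1,0,0,0,0,0,0,1],
)

```text
t: 5.18
position: [466.8, 316.0, 52.2]
eef_rot: [3.141, -0.001, 1.571]
ft_force: [0.3, 0.5, 5.7]
opening: 0.163
gripper_force: 58.6
```

Call:
step_arm(
  plan=[0,0,-0.03,0,0,0,1,0,0,-0.03,0,0,0,1,0,0,-0.045,0,0,0,1,0,0,-0.04,0,0,0,1,-0.047,0,0,0,0,0,1,-0.047,0,0,0,0,0,1,-0.047,0,0,0,0,0,1,-0.047,0,0,0,0,0,1],
)

```text
t: 6.18
position: [465.5, 126.0, 195.9]
eef_rot: [-3.14, 0.001, 1.571]
ft_force: [0.3, 0.3, -0.4]
opening: 0.164
gripper_force: 60.2
```

Call:
step_arm(
  plan=[-0.047,0,0,0,0,0,1,-0.047,0,0,0,0,0,1,-0.047,0,0,0,0,0,1,-0.047,0,0,0,0,0,1,0,0,0,0,0,0,1,0,0,0,0,0,0,1,0,0,0,0,0,0,1],
)

```text
t: 7.05
position: [466.3, -58.6, 196.3]
eef_rot: [-3.141, -0.0, 1.574]
ft_force: [-0.2, 1.0, -0.4]
opening: 0.162
gripper_force: 60.2
```

```bash
python3 - <<'E'
from h import *
go(np.array([462,-14,180.]),np.pi/2)
im,c=snap('wrist','b1');print(proj(c,[462,-14,110]))
E
```

```text
pos [466.2777 -58.5525 196.3162] rot [-3.1406 -0.0003  1.5737] t 7.05
turn [-0.001  -0.0003  0.0029]
shift after turn [ 0.0446 -0.0043  0.0163]
shift now [ 0.0446 -0.0041  0.0163]
[271.4109 154.2123]
```

View pics/b1.png

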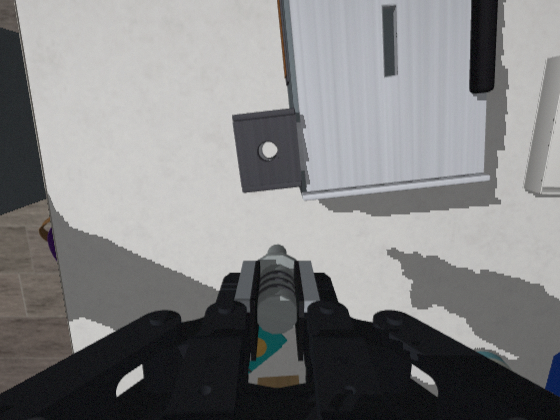

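b1 shows the fork at (267,150) with the hole at about (268,150), and the slot at about (390,40). The held pin points at (277,250), and the pull bar is at (482,45).

Call:
step_arm(
  plan=[0.02,0.01,0,0,0,0,1,0.02,0.01,0,0,0,0,1,0,0,0,0,0,0,1,0,0,0,0,0,0,1,0,0,0,0,0,0,1],
)

```text
t: 7.72
position: [486.2, -21.0, 196.6]
eef_rot: [-3.141, 0.0, 1.57]
ft_force: [-0.5, -0.4, -0.4]
opening: 0.163
gripper_force: 60.2
```

```bash
cat >> h.py <<'E'
def hole(im,c,X):
    p=proj(c,X);x,y=p.astype(int);g=cv2.cvtColor(im,cv2.COLOR_BGR2GRAY)[y-25:y+25,x-25:x+25]
    n,l,s,ce=cv2.connectedComponentsWithStats((g>110).astype(np.uint8))
    k=1+np.argmin([np.hypot(*(ce[j]-25))+ (1e3 if s[j,4]<40 else 0) for j in range(1,n)])
    return ce[k]+[x-25,y-25],s[k],g
def slot(im,c,X):
    p=proj(c,X);x,y=p.astype(int);y0=max(y-60,0);g=cv2.cvtColor(im,cv2.COLOR_BGR2GRAY)[y0:y+60,x-25:x+25]
    n,l,s,ce=cv2.connectedComponentsWithStats((g<140).astype(np.uint8))
    k=1+np.argmax(s[1:,4]);ct=cv2.findContours((l==k).astype(np.uint8),0,1)[0][0]
    return cv2.minAreaRect(ct+np.array([x-25,y0])),s[k]
E
python3 - <<'E'
from h import *
im1,c1=load('b1');im2,c2=snap('wrist','b2');go(np.array([462,-14,180.]),np.pi/2)
h0=plane(c1,(268,150),110);s0=plane(c1,(390,40),102);print(h0,s0)
for im,c in((im1,c1),(im2,c2)):
    ce,s,g=hole(im,c,h0);print('hole',ce,s);x,y=ce.astype(int)
    G=cv2.cvtColor(im,cv2.COLOR_BGR2GRAY)
    for r in range(y-13,y+14):print(r,' '.join('%3d'%v for v in G[r,x-14:x+15]))
    print(x-14);print('slot',slot(im,c,s0))
E
```

```text
pos [486.1592 -21.0716 196.7   ] rot [-3.1413  0.0001  1.5693] t 7.775
turn [-0.0003  0.0001 -0.0015]
shift after turn [ 0.0071 -0.0242  0.0167]
shift now [ 0.007  -0.0242  0.0167]
[459.9201 -11.4586 110.    ] [531.4012  51.6997 102.    ]
hole [268.9798 149.2828] [ 19  17  16  16 198]
136  70  71  71  67  70  71  70  68  73  72  70  70  70  70  66  67  69  70  70  69  71  71  68  70  71  72  71  68  72
137  70  69  70  68  71  69  70  68  70  70  72  67  69  66  69  68  67  69  70  70  71  70  68  68  70  68  70  69  70
138  71  69  68  69  68  68  71  68  72  73  72  68  66  67  67  67  70  70  73  70  70  71  71  70  69  69  72  70  71
139  72  71  69  70  69  68  69  70  70  71  69  66  66  70  67  67  68  70  71  70  71  70  72  69  67  71  73  72  71
140  71  69  67  70  69  69  71  69  70  73  69  62  63  60  57  63  63  67  72  71  69  70  71  70  69  68  71  72  72
141  72  68  68  69  70  70  73  69  64  62  56  57  91  95  94  95  79  66  65  69  71  69  70  71  73  71  70  69  69
142  72  68  68  67  72  69  69  64  54  53  67 127 163 166 166 166 158 149  86  65  69  71  7
[... 5335 characters left out ...]
9  85  81  99 105  84  98  69  72  75  68  68  68  68  71  68
216  70  71  68  70  57  46  36  31  29  51  77  79  91  92  85 106 111 106  77  68  70  73  70  70  69  69  69  70  71
217  73  69  69  66  65  55  48  34  32  35  40  41  59  62  62 100  88  70  55  68  77  69  69  71  68  70  69  74  74
218  71  74  72  71  66  65  57  51  43  34  30  37  35  35  39  46  51  55  64  72  73  70  71  70  70  71  71  69  71
219  68  71  70  70  69  68  65  62  57  52  48  49  49  51  51  59  58  66  70  73  70  68  69  70  67  69  71  70  68
224
slot (((351.4941711425781, 106.4066162109375), (64.99817657470703, 13.785601615905762), 86.42366790771484), array([ 17,  28,  17,  66, 871], dtype=int32))
```

```bash
python3 - <<'E'
from h import *
im1,c1=load('b1');im2,c2=load('b2')
a,b=(267.4,150.8),(236.3,209.7)
print('hole',tri((c1,a),(c2,b)),plane(c1,a,110),plane(c2,b,110))
s0=np.array([531.4,51.7,102]);r1,r2=slot(im1,c1,s0)[0],slot(im2,c2,s0)[0]
print('slot',tri((c1,r1[0]),(c2,r2[0])),plane(c1,r1[0],102),plane(c2,r2[0],102))
for c,r in((c1,r1),(c2,r2)):
    q=cv2.boxPoints(r);q=np.array([plane(c,p,102)[:2] for p in q]);e=[q[1]-q[0],q[2]-q[1]];L=max(e,key=np.linalg.norm);print('len',[np.linalg.norm(v) for v in e],'yaw dev',np.arctan2(-L[0]*np.sign(L[1]),abs(L[1])))
# fork edges -> yaw ; pin in the hand: knob top in b1
G=cv2.cvtColor(im2,cv2.COLOR_BGR2GRAY)
for n,G,c in(('b1',im1,c1),('b2',im2,c2)):
    G=cv2.cvtColor(G,cv2.COLOR_BGR2GRAY)
    l=[];
    M=((G<85)&(G>50)).astype(np.uint8);M[240:]=0
    k=cv2.connectedComponentsWithStats(cv2.morphologyEx(M,cv2.MORPH_OPEN,np.ones((5,5))));p=proj(c,[459.5,-10,110]).astype(int);lab=np.bincount(k[1][p[1]-20:p[1]+20,p[0]-20:p[0]+20].ravel());lab[0]=0;j=lab.argmax()
    ct=cv2.findContours((k[1]==j).astype(np.uint8),0,1)[0][0];r=cv2.minAreaRect(ct);print(n,'fork',r,k[2][j]);q=np.array([plane(c,p,110)[:2] for p in cv2.boxPoints(r)]);print(q.round(1).tolist())
I=cv2.resize(im2[230:350,200:360],None,fx=5,fy=5,interpolation=cv2.INTER_CUBIC);cv2.imwrite('pics/b2pin.png',I)
E
```

```text
hole (array([459.4302, -12.0283, 108.5666]), [np.float64(0.09669548644528396), np.float64(0.09669548644539322)]) [459.5521 -11.9424 110.    ] [459.5083 -11.6165 110.    ]
slot (array([531.4541,  51.6759, 100.823 ]), [np.float64(0.015337059367996533), np.float64(0.015337059367953003)]) [531.1134  51.4719 102.    ] [531.2409  51.6444 102.    ]
len [np.float64(8.200413744655451), np.float64(38.46021843664926)] yaw dev 0.11279588788914557
len [np.float64(8.242198627435041), np.float64(38.42124330403495)] yaw dev 0.12213322432319101
b1 fork ((269.4878234863281, 149.89024353027344), (77.63336181640625, 66.36934661865234), 83.6598129272461) [ 233  109   72   83 4495]
[[438.7, 9.1], [477.9, 13.4], [484.1, -32.9], [442.7, -37.7]]
b2 fork ((236.11434936523438, 207.72183227539062), (69.8126449584961, 60.69902801513672), 83.2901611328125) [ 203  171   67   69 3675]
[[438.7, 9.7], [476.3, 14.1], [481.1, -31.3], [441.5, -36.1]]
```

View pics/b2pin.png

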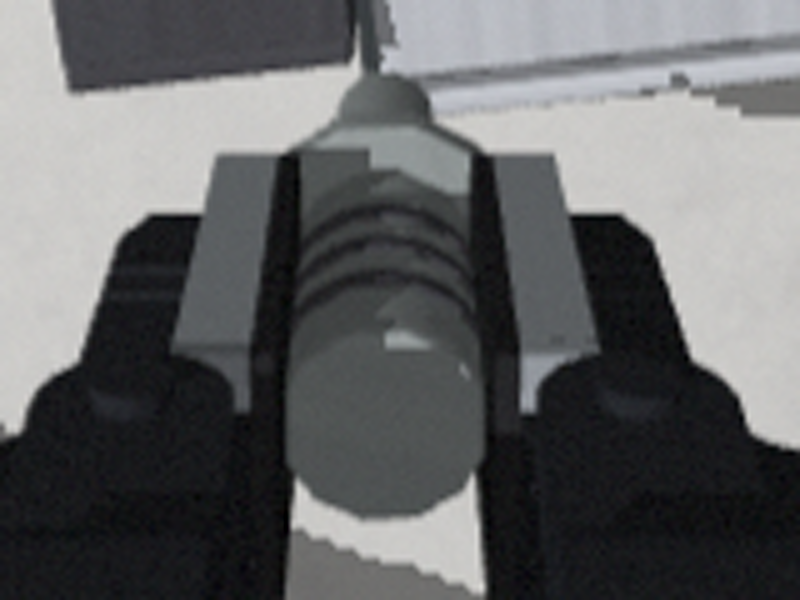

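The crop shows the pin held straight between the pads: knob top at about (277,314) in the full picture, flange beyond it, shank tip at about (277,247).

```bash
python3 - <<'E'
from h import *
o=arm.get_obs();P=o['position'];R=rot(o['eef_rot'])
for n,k,t,w in(('b2',(276.9,313.6),(277,249),197/5),):
    _,c=load(n)
    k0=plane(c,k,222.4);print('knob rel TCP cam',k0-P, 'tip circle',plane(c,t,196.6-7-34)-P)
    print('TCP proj',proj(c,P))
X=np.array([459.5,-11.8,166.]);go(X,np.pi/2)
E
```

```text
knob rel TCP cam [-0.7228  0.3513 25.7   ] tip circle [ -0.6847  -0.2914 -41.1   ]
TCP proj [278.6379 282.6083]
pos [486.1592 -21.0716 196.7   ] rot [-3.1413  0.0001  1.5693] t 7.775
turn [-0.0003  0.0001 -0.0015]
shift after turn [ 0.0093 -0.0267  0.0307]
shift now [ 0.0092 -0.0267  0.0307]
```

Call:
step_arm(
  plan=[0.0045,-0.013,0,0,0,0,1,0.0045,-0.0131,0,0,0,0,1,0,0,0.015,0,0,0,1,0,0,0.015,0,0,0,1,0,0,0.012,0,0,0,1,0,0,0,0,0,0,1,0,0,0,0,0,0,1],
)

```text
t: 8.65
position: [460.7, -11.4, 154.7]
eef_rot: [3.142, 0.001, 1.57]
ft_force: [-1.5, 0.2, -0.1]
opening: 0.166
gripper_force: 60.2
```

```bash
python3 - <<'E'
from h import *
go(np.array([460.1,-11.9,117.3]),np.pi/2)
im,c=snap('wrist','b3');cv2.imwrite('pics/b3c.png',cv2.resize(im[180:340,180:380],None,fx=4,fy=3.75,interpolation=cv2.INTER_CUBIC))
E
```

```text
pos [460.7375 -11.4483 154.7151] rot [3.1415 0.0006 1.5705] t 8.65
turn [ 0.      0.0006 -0.0003]
shift after turn [-0.0005 -0.0006  0.0374]
shift now [-0.0004 -0.0006  0.0374]
```

View pics/b3c.png

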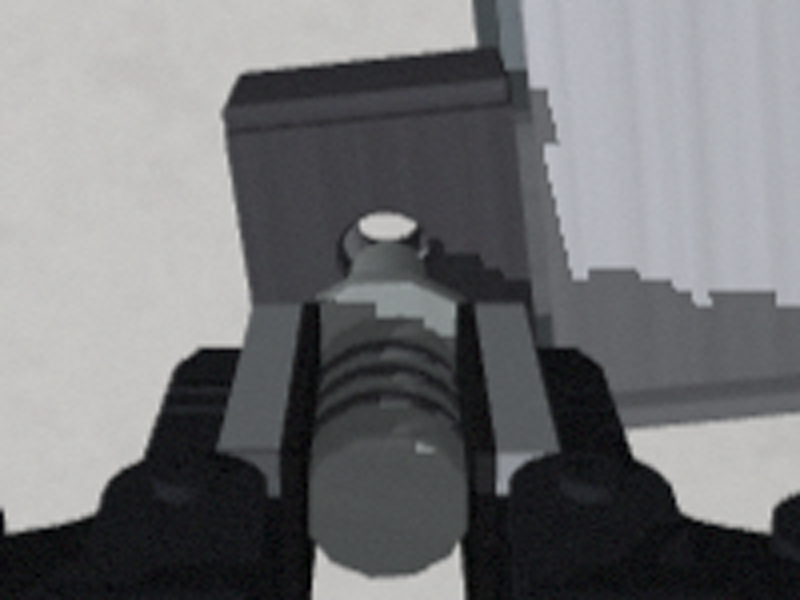

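The hole centre is at crop x≈386 and the shank at ≈389, so they are aligned within 0.5 mm. I'll apply that small correction and descend.

Call:
step_arm(
  plan=[-0.0004,-0.0005,0.004,0,0,0,1,0,0,0.004,0,0,0,1,0,0,0.004,0,0,0,1,0,0,0.003,0,0,0,1,0,0,0,0,0,0,1],
)

```text
t: 9.32
position: [460.2, -11.6, 139.7]
eef_rot: [3.141, 0.0, 1.571]
ft_force: [0.6, 0.7, -1.5]
opening: 0.163
gripper_force: 60.2
```

Tip is 12 mm into the hole with no significant force; continuing.

Call:
step_arm(
  plan=[0,0,0.004,0,0,0,1,0,0,0.004,0,0,0,1,0,0,0.004,0,0,0,1,0,0,0.004,0,0,0,1,0,0,0.003,0,0,0,1,0,0,0,0,0,0,1],
)

```text
t: 10.07
position: [461.1, -11.6, 120.9]
eef_rot: [3.139, 0.0, 1.571]
ft_force: [5.4, 0.1, -1.6]
opening: 0.168
gripper_force: 60.1
```

Call:
step_arm(
  plan=[0,0.0008,0,0,0,0,1,0,0,0.002,0,0,0,1,0,0,0.002,0,0,0,1,0,0,0.0005,0,0,0,1,0,0,0,0,0,0,1,0,0,0,0,0,0,1],
)

```text
t: 10.82
position: [461.2, -11.6, 117.1]
eef_rot: [3.141, -0.001, 1.571]
ft_force: [2.8, -0.6, 7.5]
opening: 0.163
gripper_force: 61.3
```

Call:
step_arm(
  plan=[0,0,0,0,0,0,0,0,0,0,0,0,0,0,0,0,0,0,0,0,-1,0,0,0,0,0,0,-1,0,0,-0.03,0,0,0,-1,0,0,-0.03,0,0,0,-1,0,0,-0.03,0,0,0,-1,0,0,0,0,0,0,-1],
)

```text
t: 11.82
position: [462.6, -11.5, 208.5]
eef_rot: [3.137, -0.002, 1.571]
ft_force: [-0.5, 0.1, 0.8]
opening: 0.999
gripper_force: 0.0
```

```bash
python3 - <<'E'
from h import *
im,c=snap('wrist','b4');print([proj(c,[460.3,-11.8,z]) for z in(143,110)])
cv2.imwrite('pics/b4c.png',cv2.resize(im[100:330,150:450],None,fx=2.5,fy=2.5,interpolation=cv2.INTER_CUBIC))
go(np.array([468,-287-45,225]),np.pi/2)
E
```

```text
[array([273.6283, 234.7601]), array([273.7854, 219.6181])]
pos [461.2616 -11.4663 206.9893] rot [ 3.1398 -0.0011  1.5709] t 11.875
turn [ 0.0018 -0.0011  0.0001]
shift after turn [-0.3205  0.0067 -0.018 ]
shift now [-0.3205  0.0067 -0.0184]
```

View pics/b4c.png

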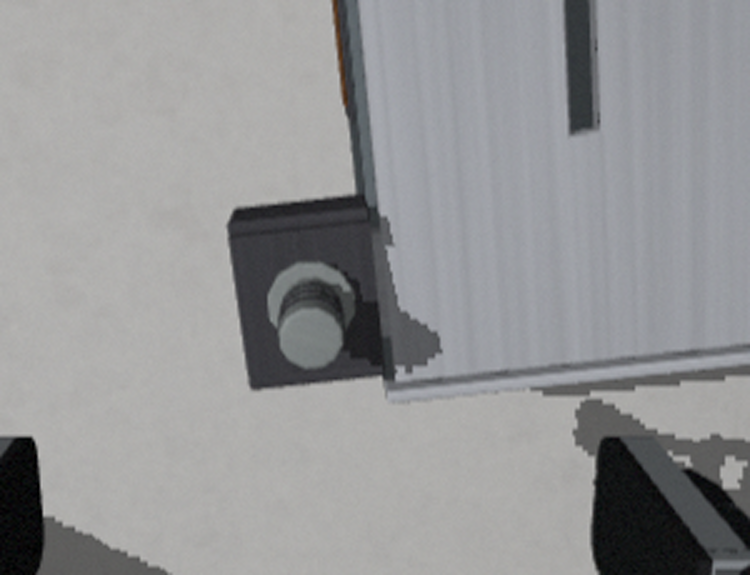

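The pin is seated, with its flange flat on the fork at about (310,300) in the crop. On to the holder.

Call:
step_arm(
  plan=[-0.05,0.001,-0.003,0,0,0,-1,-0.05,0.001,-0.003,0,0,0,-1,-0.05,0.001,-0.003,0,0,0,-1,-0.05,0.001,-0.003,0,0,0,-1,-0.05,0.001,-0.003,0,0,0,-1,-0.05,0.001,-0.003,0,0,0,-1,0,0,0,0,0,0,-1,0,0,0,0,0,0,-1],
)

```text
t: 12.88
position: [465.8, -310.8, 222.6]
eef_rot: [-3.139, -0.001, 1.57]
ft_force: [0.6, 0.6, -0.4]
opening: 1.004
gripper_force: 0.0
```

Call:
step_arm(
  plan=[0,0,0,0,0,0,-1],
)

```text
t: 13.0
position: [466.9, -309.4, 223.2]
eef_rot: [-3.14, -0.002, 1.574]
ft_force: [0.6, 0.6, 0.1]
opening: 1.001
gripper_force: 0.0
```

```bash
python3 - <<'E'
from h import *
go(np.array([468,-287-45,225]),np.pi/2)
im,c=snap('wrist','h1');print(proj(c,[468,-287,128]))
E
```

```text
pos [ 466.8538 -309.404   223.1876] rot [-3.14   -0.0018  1.5736] t 13.0
turn [-0.0015 -0.0018  0.0028]
shift after turn [-0.0226  0.0011 -0.0018]
shift now [-0.0226  0.0011 -0.0019]
[280.0536 187.3911]
```

Call:
step_arm(
  plan=[-0.025,0.004,0,0,0,0,-1,0,0,0,0,0,0,-1,0,0,0,0,0,0,-1,0,0,0,0,0,0,-1],
)

```text
t: 13.55
position: [471.0, -335.2, 224.1]
eef_rot: [-3.141, -0.001, 1.572]
ft_force: [-0.4, -0.3, 0.2]
opening: 1.0
gripper_force: 0.0
```

```bash
python3 - <<'E'
from h import *
go(np.array([468,-287-45,225]),np.pi/2)
im,c=snap('wrist','h2');print(proj(c,[468,-287,128]))
a=cv2.imread('pics/h1.png');cv2.imwrite('pics/h12.png',np.hstack([a[:,60:460],im[:,60:460]]))
E
```

```text
pos [ 470.954  -335.2299  224.0685] rot [-3.1415 -0.0012  1.5725] t 13.55
turn [-0.0001 -0.0012  0.0017]
shift after turn [ 0.0032 -0.003  -0.0009]
shift now [ 0.0032 -0.0029 -0.0009]
[273.4987 146.951 ]
```

View pics/h12.png

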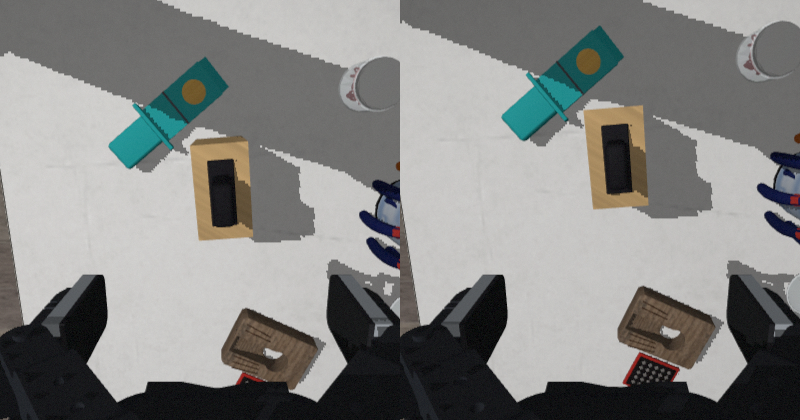

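The views show the sample holder's black collar and handle in the wooden block, at (283,190) in h1 and (278,160) in h2. The turquoise look-alike is up and to the left.

```bash
python3 - <<'E'
from h import *
for n,z0 in(('h1',0),('h2',0)):
    im,c=load(n);p=proj(c,[468,-287,100]).astype(int);h=cv2.cvtColor(im,cv2.COLOR_BGR2HSV)
    G=cv2.cvtColor(im,cv2.COLOR_BGR2GRAY)
    W=cv2.inRange(h,(8,60,60),(25,255,255));W[:90]=0;W[245:]=0
    k=cv2.connectedComponentsWithStats(W);j=1+k[2][1:,4].argmax()
    ct=cv2.findContours((k[1]==j).astype(np.uint8),0,1)[0];ct=max(ct,key=cv2.contourArea);hull=cv2.convexHull(ct)
    M=np.zeros_like(G);cv2.fillConvexPoly(M,hull,255)
    B=((M>0)&(G<45)).astype(np.uint8);k=cv2.connectedComponentsWithStats(B);j=1+k[2][1:,4].argmax()
    cb=cv2.findContours((k[1]==j).astype(np.uint8),0,1)[0][0];r=cv2.minAreaRect(cb);print(n,'black',r,k[2][j])
    x,y,w,hh=k[2][j,:4]
    for yy in range(y-2,y+hh+2,2):print(yy,' '.join('%2d'%min(99,v) for v in G[yy,x-3:x+w+3]))
    print(x-3)
E
```

```text
h1 black ((282.4941101074219, 192.92352294921875), (66.34246826171875, 25.38654327392578), 85.60128784179688) [ 268  159   29   68 1650]
157 99 99 99 99 99 99 99 99 99 99 99 99 99 99 99 99 99 99 99 99 99 99 99 99 99 99 99 99 99 99 99 99 99 99 99
159 99 99 99 99 99 99 99 99 99 99 99 99 99 99 99 99 99 99 99 90 87 86 65 64 65 60 40 60 99 99 99 99 99 99 99
161 99 99 82 29 26 24 25 25 24 28 25 26 24 32 27 27 20 27 28 27 25 24 27 26 29 28 22 27 46 99 99 99 99 99 99
163 99 99 58 26 28 31 31 32 32 32 30 29 28 31 25 28 31 28 27 29 24 28 25 26 26 27 27 24 45 83 99 99 99 99 99
165 99 99 74 34 26 28 29 31 28 28 31 25 31 27 28 30 32 30 29 30 28 28 32 28 28 30 28 29 29 82 99 99 99 99 99
167 99 99 99 40 27 30 24 30 25 27 24 26 31 26 30 26 29 29 31 27 27 27 27 28 27 30 27 27 32 81 99 99 99 99 99
169 99 99 94 39 29 29 27 33 29 30 29 28 30 29 28 29 29 25 26 29 26 28 28 31 26 28 21 30 21 82 88 99 99 99 99
171 99 99 99 46 28 28 31 27 29 29 28 23 27 30 28 30 26 26 24 26 27 21 25 29 24 31 27 31 19 86 87 99 99 99 99
173 99 99 99 53 28 29 29 29 27 28 28 31 22 32 28 28 27 29 27 26 24 24 23 26 25 29 28 27 23 
[... 6548 characters left out ...]
 14  8 16 16 27 76 83 80
184 99 99 99 99 99 99 99 48 21 20 25 25 26 21 25 31 24 27 26 22 25 24 23 17 23 24 25 13 14 13 15  9 17 76 82 81
186 99 99 99 99 99 99 99 51 24 25 24 23 23 25 24 23 24 19 22 21 23 25 18 17 20 22 13 21 15 16 16 15 15 77 79 80
188 99 99 99 99 99 99 99 67 29 22 22 18 15 19 21 19 20 20 17 18 17 17 10 15  8 20 18 24 21 15 12 16 12 59 80 79
190 99 99 99 99 99 99 99 88 36 24 27 27 24 23 22 22 21 21 22 21 28 21 27 28 26 27 25 24 24 22 24 25 11 58 77 99
192 99 99 99 99 99 99 99 89 34 28 29 26 28 27 26 24 21 23 23 23 26 19 35 41 58 57 56 55 76 78 75 96 98 99 99 99
194 99 99 99 99 99 99 99 99 99 99 99 99 70 65 65 68 69 70 76 80 78 99 99 99 99 99 99 99 99 99 99 99 99 99 99 99
259
```

```bash
python3 - <<'E'
from h import *
_,c1=load('h1');_,c2=load('h2')
# collar corners TL,TR,BR,BL
Q1=[(267.3,160.3),(292.2,158.8),(297,223.8),(272.5,226)]
Q2=[(261.3,125.2),(287.2,123.8),(291.8,190.5),(266.5,193)]
print('corners tri',[tri((c1,a),(c2,b))[0].round(1).tolist() for a,b in zip(Q1,Q2)])
for c,Q in((c1,Q1),(c2,Q2)):
    q=np.array([plane(c,p,86)[:2] for p in Q]);m=q.mean(0);L=(q[0]+q[1]-q[2]-q[3])/2;w=(q[1]+q[2]-q[0]-q[3])/2
    print(m,np.linalg.norm(L),np.linalg.norm(w),'yaw',np.arctan2(-L[0],L[1]),np.arctan2(w[1],w[0]))
# handle top h2 rows 146..187, row150 x 266.5-281.5, row184 x 268-285
print('handle',plane(c2,(275.7,166.5),128))
E
```

```text
corners tri [[458.5, -274.7, 82.6], [477.7, -273.7, 80.4], [481.5, -322.3, 91.7], [462.5, -324.4, 90.9]]
[ 470.0865 -299.3352] 51.365454068215726 19.055953705812065 yaw 0.0817648649699355 0.08014525368606827
[ 470.0774 -299.2911] 50.47390163154358 19.336438943775036 yaw 0.0748335875605766 0.07837922992979462
handle [ 469.4105 -299.4081  128.    ]
```

Call:
step_arm(
  plan=[0,0,0,0,0,-0.078,-1,0.018,0.001,0,0,0,0,-1,0.018,0.0008,0,0,0,0,-1,0,0,0.04,0,0,0,-1,0,0,0.04,0,0,0,-1,0,0,0,0,0,0,-1,0,0,0,0,0,0,-1],
)

```text
t: 14.48
position: [470.4, -301.1, 145.5]
eef_rot: [3.14, 0.001, 1.649]
ft_force: [0.5, -1.1, 0.7]
opening: 1.001
gripper_force: 0.0
```

```bash
python3 - <<'E'
from h import *
im,c=snap('wrist','h3');go(np.array([469.8,-299.3,90]),1.65)
h=cv2.cvtColor(im,cv2.COLOR_BGR2GRAY);p=proj(c,[469.8,-299.3,128]).astype(int);print(p, proj(c,[469.8,-299.3,86]))
for yy in range(p[1]-44,p[1]+45,4):print(yy,' '.join('%2d'%min(99,v) for v in h[yy,p[0]-30:p[0]+31:2]))
E
```

```text
pos [ 470.912  -301.4922  146.1368] rot [3.1388 0.0017 1.6488] t 14.525
turn [ 0.0028  0.0017 -0.0012]
shift after turn [ 0.0023 -0.0009  0.0561]
shift now [ 0.0024 -0.0011  0.0561]
[277 262] [277.1061 234.1816]
218 99 99 99 99 99 99 99 30 23 20 19 16 14 22 18 20 12 15 12 12  9 18 12  5 50 86 89 99 99 99 99
222 99 99 99 99 99 99 99 31 27 23 19 13 17 18 22 20 15 12 21 16 12 15 19 18 63 90 88 90 88 90 90
226 99 99 99 99 99 99 99 39 28 18 20 19 21 20 20 12 21 12 16 15 13 13 13 17 65 87 87 87 90 90 89
230 99 99 99 99 99 99 99 38 29 20 17 20 16 23 13 16 18 18 17 13 10 13 13 20 62 86 88 87 88 86 90
234 99 99 99 99 99 99 99 40 20 25 24 26 27 24 26 25 25 29 25 22 23 22 14 13 61 86 84 86 86 88 87
238 99 99 99 99 99 99 99 36 23 26 25 28 27 25 30 23 25 22 27 27 24 24 21 14 63 87 87 85 86 84 89
242 99 99 99 99 99 99 99 36 21 27 28 27 28 27 27 27 26 25 27 26 27 23 12 15 81 85 84 90 88 88 86
246 99 99 99 99 99 99 99 47 22 26 27 30 24 30 24 21 26 28 26 24 22 16 15 13 84 84 85 84 85 88 89
250 99 99 99 99 99 99 99 46 23 26 25 22 25 24 27 28 27 31 29 28 14 19 14 15 82 85 89 87 87 84 85
254 99 99 99 99
[... 642 characters left out ...]
 81 83 85 87 86 85 85
282 99 99 99 99 99 99 99 99 93 27 24 24 27 25 25 20 23 27 22 24 24 22 19 81 83 82 81 83 82 84 85
286 99 99 99 99 99 99 99 99 99 41 27 24 27 23 26 25 27 27 27 27 24 17 30 82 85 85 81 82 82 83 83
290 99 99 99 99 99 99 99 99 99 99 99 99 99 99 99 99 99 59 61 60 69 84 83 83 85 85 83 84 85 84 84
294 99 99 99 99 99 99 99 99 99 99 99 99 99 99 99 99 99 99 99 99 99 99 99 99 99 99 99 99 99 99 99
298 99 99 99 99 99 99 99 99 99 99 99 99 99 99 99 99 99 99 99 99 99 99 99 99 99 99 99 99 99 99 99
302 99 99 99 99 99 99 99 99 99 99 99 99 99 99 99 99 99 99 99 99 99 99 99 99 99 99 99 99 99 99 99
306 99 99 99 99 99 99 99 99 99 99 99 99 99 99 99 99 99 99 99 99 99 99 99 99 99 99 99 99 99 99 99
```

Call:
step_arm(
  plan=[0.0023,-0.001,0.02,0,0,0,-1,0,0,0.02,0,0,0,-1,0,0,0.015,0,0,0,-1,0,0,0,0,0,0,-1,0,0,0,0,0,0,1,0,0,0,0,0,0,1,0,0,0,0,0,0,1,0,0,0,0,0,0,1],
)

```text
t: 15.52
position: [469.1, -298.5, 89.8]
eef_rot: [3.14, 0.0, 1.649]
ft_force: [-3.6, 0.6, 6.4]
opening: 0.16
gripper_force: 60.2
```

Call:
step_arm(
  plan=[0,0,0,0,0,0,1,0,0,0,0,0,0,1,0,0,0,0,0,0,1,0,0,0,0,0,0,1],
)

```text
t: 16.02
position: [469.1, -298.5, 89.8]
eef_rot: [3.141, 0.0, 1.649]
ft_force: [0.9, 0.8, 5.3]
opening: 0.157
gripper_force: 59.6
```

Call:
step_arm(
  plan=[0,0,-0.02,0,0,0,1,0,0,-0.035,0,0,0,1,0,0,-0.04,0,0,0,1,0,0,-0.035,0,0,0,1,0,0,0,0,0,-0.036,1,0.0493,0.017,0,0,0,0,1,0.0493,0.017,0,0,0,0,1],
)

```text
t: 16.9
position: [489.2, -196.0, 218.0]
eef_rot: [-3.138, -0.001, 1.682]
ft_force: [0.9, 0.9, -0.9]
opening: 0.149
gripper_force: 60.4
```

Call:
step_arm(
  plan=[0.0493,0.017,0,0,0,0,1,0.0493,0.017,0,0,0,0,1,0.0493,0.017,0,0,0,0,1,0.0493,0.017,0,0,0,0,1,0,0,0,0,0,0,1,0,0,0,0,0,0,1,0,0,0,0,0,0,1,0,0,0,0,0,0,1],
)

```text
t: 17.9
position: [535.8, 5.3, 219.1]
eef_rot: [-3.141, 0.0, 1.682]
ft_force: [-0.8, -0.4, -1.3]
opening: 0.155
gripper_force: 60.3
```

```bash
python3 - <<'E'
from h import *
im,c=snap('wrist','s1');go(np.array([531.4,51.6,188]),np.pi/2+.115)
s0=np.array([531.3,51.6,102]);print(proj(c,s0));r,s=slot(im,c,s0);print(r,s,plane(c,r[0],102))
q=np.array([plane(c,p,102)[:2] for p in cv2.boxPoints(r)]);print(q)
P=arm.get_obs()['position'];print('tip',proj(c,P-[0,0,82.8]))
G=cv2.cvtColor(im,cv2.COLOR_BGR2GRAY)
for y in range(150,300,4):print(y,' '.join('%3d'%v for v in G[y,258:302:2]))
E
```

```text
pos [535.8898   5.6504 219.2234] rot [-3.1413  0.0001  1.6824] t 17.95
turn [-0.0003  0.     -0.0034]
shift after turn [0.0462 0.0008 0.0312]
shift now [0.0462 0.0007 0.0312]
[278.9002 146.856 ]
((279.0, 146.5), (55.0, 12.0), 90.0) [ 20  33  13  56 682] [531.3413  51.8485 102.    ]
[[525.2352  69.6484]
 [533.3171  70.5489]
 [537.6897  33.3421]
 [529.2869  32.4048]]
tip [278.2273 225.1858]
150 209 209 207 207 206 213 212 212  97  76  74  76  77  75 199 209 209 206 201 201 206 207
154 209 209 209 209 208 214 213 212  96  74  74  75  76  74 198 210 207 205 202 202 208 207
158 210 210 208 209 206 212 214 210  99  74  73  72  72  74 200 211 209 205 201 202 208 207
162 210 211 207 208 207 213 214 210  96  73  74  74  76  77 199 210 208 205 202 204 209 206
166 210 210 209 206 208 214 214 212  96  74  75  76  76  76 199 212 207 206 203 202 209 210
170 208 210 208 208 206 210 210 213  96  72  73  76  76  76 199 209 208 207 202 203 212 209
174 210 209 209 206 208 211 213 211 120 118 124 144 151 152 201 210 208 206 201 202 208 205
178 209 208 211 204 206 213 215 211 206 211 208 206 206 202 200 
[... 2087 characters left out ...]
  18  22  22  21  18  18  19  18  18  11  19  22  29 112
274  23  22  18  22  19  21  17  20  18  16  21  20  14  18  19  18  18  11  10  26  23 105
278  18  21  20  13  21  18  17  18  21  15  19  18  15  11  21  22  18  20  15  22  30 103
282  22  22  18  16  21  16  18  21  17  20  12  14  21  17  12  20  17  11  20  18  21  52
286  23  14  21  17  17  17  18  18  14  23  24  24  18  21  17  18  13  17   6  17  25  26
290  19  22  20  12  18  23  19  22  20  16  10  19  17  21  13  15  21  13  16  13  19  25
294  22  24  22  18  24  21  20  19  26  24  25  18  20  23  18  19  22  16  13  14  23  23
298  31  28  22  30  30  27  26  24  26  24  28  23  30  27  30  27  23  24  18  17  22  21
```

```bash
cat >> h.py <<'E'
def edges(row,lo,hi,bg=None):  # sub-pixel outer edges of a dark band by half level
    v=row[lo:hi].astype(float);b=np.median(np.r_[v[:6],v[-6:]]) if bg is None else bg;d=np.percentile(v,10);t=(b+d)/2
    k=np.where(v<t)[0];a,e=k[0],k[-1]
    return lo+a-1+(v[a-1]-t)/(v[a-1]-v[a]), lo+e+(t-v[e])/(v[e+1]-v[e])
E
python3 - <<'E'
from h import *
im,c=load('s1');G=cv2.cvtColor(im,cv2.COLOR_BGR2GRAY)
for y in(125,135,145,155,165,170): print('slot',y,np.round(edges(G[y],262,298),2))
for y in range(203,221,2): print('blade',y,np.round(edges(G[y],262,298),2))
print('col slot',G[110:182,280].tolist());print('col blade',G[194:228,277].tolist())
o=arm.get_obs();P=o['position'];R=rot(o['eef_rot'])
for v in((18,0,82.8),(18,0,72.8),(18,0,32.8),(26,0,7.8)):print(v,proj(c,P+R.apply(v)))
E
```

```text
slot 125 [272.98 285.27]
slot 135 [272.95 285.26]
slot 145 [273.25 285.27]
slot 155 [273.26 285.23]
slot 165 [273.29 285.24]
slot 170 [273.25 285.23]
blade 203 [273.4  280.96]
blade 205 [271.83 282.08]
blade 207 [271.86 282.04]
blade 209 [271.61 282.38]
blade 211 [271.63 282.39]
blade 213 [271.45 282.45]
blade 215 [271.49 282.54]
blade 217 [271.18 282.54]
blade 219 [271.02 282.71]
col slot [206, 205, 208, 207, 210, 205, 207, 203, 184, 132, 73, 76, 75, 74, 73, 75, 76, 75, 76, 76, 76, 73, 75, 75, 74, 75, 75, 75, 75, 78, 76, 75, 76, 75, 77, 76, 74, 75, 77, 77, 76, 73, 76, 75, 75, 74, 76, 76, 72, 73, 74, 70, 74, 73, 78, 72, 76, 73, 74, 74, 76, 73, 75, 112, 144, 171, 196, 204, 206, 204, 203, 204]
col blade [209, 209, 206, 209, 210, 209, 210, 202, 168, 133, 133, 133, 132, 133, 132, 133, 131, 134, 133, 134, 134, 136, 135, 132, 133, 134, 131, 112, 63, 22, 22, 32, 30, 27]
(18, 0, 82.8) [278.206  197.4485]
(18, 0, 72.8) [278.2659 201.0575]
(18, 0, 32.8) [278.569  219.3191]
(26, 0, 7.8) [278.8525 217.1765]
```

Call:
step_arm(
  plan=[0.024,0.0006,0,0,0,0,1,0.0242,0.0006,0,0,0,0,1,0,0,0.01,0,0,0,1,0,0,0.01,0,0,0,1,0,0,0.008,0,0,0,1,0,0,0,0,0,0,1,0,0,0,0,0,0,1,0,0,0,0,0,0,1],
)

```text
t: 18.95
position: [532.3, 55.0, 191.7]
eef_rot: [3.141, -0.0, 1.685]
ft_force: [0.6, 0.2, -1.2]
opening: 0.154
gripper_force: 60.3
```

```bash
python3 - <<'E'
from h import *
im,c=snap('wrist','s2');go(np.array([531.3,51.8,134.8]),1.6824)
G=cv2.cvtColor(im,cv2.COLOR_BGR2GRAY)
o=arm.get_obs();P=o['position'];R=rot(o['eef_rot'])
for v in((18,0,82.8),(18,0,32.8),(26,0,7.8)):print(v,proj(c,P+R.apply(v)))
u=R.apply([1,0,0])*19;print('slot end',proj(c,np.array([531.3,51.7,102])+u),proj(c,np.array([531.3,51.7,102])))
for y in range(180,232,2):print(y,' '.join('%3d'%v for v in G[y,262:298]))
E
```

```text
pos [532.273   55.0753 191.6537] rot [ 3.1408 -0.0001  1.6847] t 19.0
turn [ 0.0008 -0.0001  0.0023]
shift after turn [-0.0031 -0.0013  0.0569]
shift now [-0.0032 -0.0014  0.0569]
(18, 0, 82.8) [277.869  197.8698]
(18, 0, 32.8) [278.1665 219.8206]
(26, 0, 7.8) [278.4052 217.7585]
slot end [275.6206 199.0018] [275.6449 227.3315]
180 200 204 207 205 205 201 197 198 199 200 199 200 197 196 198 198 196 198 195 193 194 192 196 203 200 198 200 199 197 196 195 193 194 196 198 198
182 201 203 208 206 204 202 198 198 197 200 201 201 198 198 199 199 196 195 195 193 192 194 196 202 201 197 199 198 197 195 194 190 198 199 199 198
184 197 203 206 207 202 201 200 198 195 198 199 199 198 198 198 198 196 194 194 196 192 194 198 202 199 198 200 200 196 195 193 191 194 196 198 197
186 200 202 205 207 202 202 200 200 198 198 202 200 198 198 199 197 196 198 194 192 193 193 197 201 201 199 200 200 197 195 194 194 193 197 198 198
188 200 200 208 207 202 201 200 198 200 200 201 200 199 198 196 198 195 195 194 193 192 193 198 203 200 198 200 199 201 198 193 192 196 197 196 199
190 200 204 207 208 204 199 19
[... 2377 characters left out ...]
  50  60  60  62  59  59  61  61  59  59  59  62  56  62  67  68  66  68  66  65  63  64  67  64  63  66  66
224  23  24  20  30  23  27  25  24  24  24  19  24  24  20  23  26  19  22  24  25  24  26  24  27  25  25  22  25  24  22  23  23  25  22  21  24
226  26  28  31  29  30  26  26  28  30  28  24  31  28  30  30  28  25  29  30  27  27  26  21  24  29  28  26  29  24  27  22  27  20  28  30  25
228  28  23  31  31  27  27  26  28  29  27  28  29  27  26  26  24  25  27  31  26  28  29  32  25  26  25  27  29  27  22  26  32  30  31  28  27
230  24  28  23  26  27  28  28  29  28  29  24  28  26  29  30  30  28  30  30  30  34  24  27  28  30  28  24  28  27  26  29  26  28  25  24  28
```

Call:
step_arm(
  plan=[-0.0008,-0.0009,0,0,0,0,1,0,0,0.003,0,0,0,1,0,0,0.003,0,0,0,1,0,0,0,0,0,0,1,0,0,0,0,0,0,1],
)

```text
t: 19.62
position: [531.1, 54.2, 185.2]
eef_rot: [-3.141, 0.0, 1.685]
ft_force: [0.3, -0.3, -0.4]
opening: 0.153
gripper_force: 60.3
```

```bash
python3 - <<'E'
from h import *
im,c=snap('wrist','s3');go(np.array([531.3,51.8,134.8]),1.6824)
G=cv2.cvtColor(im,cv2.COLOR_BGR2GRAY)
for y in range(192,222,1):print(y,' '.join('%3d'%v for v in G[y,262:296]))
cv2.imwrite('pics/s3c.png',cv2.resize(im[150:250,200:350],None,fx=5,fy=5,interpolation=cv2.INTER_CUBIC))
E
```

```text
pos [531.1499  54.2783 185.2784] rot [3.1416 0.     1.6849] t 19.675
turn [0.     0.     0.0025]
shift after turn [-0.0025 -0.0001  0.0505]
shift now [-0.0025 -0.0001  0.0505]
192 198 200 200 204 206 207 203 201 199 198 198 199 200 200 200 195 200 199 197 195 197 195 192 191 197 202 201 197 199 204 200 198 194 192
193 197 198 200 204 209 207 203 201 200 198 198 198 199 200 196 196 200 201 198 196 194 197 192 191 196 202 200 199 200 200 202 196 195 192
194 198 200 200 203 207 207 203 202 202 199 198 198 200 198 198 198 199 199 197 195 196 194 194 190 194 201 202 196 199 200 199 196 195 194
195 198 198 200 204 207 204 202 203 201 197 198 198 200 200 197 197 197 200 197 195 195 195 194 192 196 201 201 198 199 203 200 194 196 193
196 198 199 199 204 208 207 204 201 200 197 197 201 201 200 198 196 199 199 198 196 194 195 194 192 196 201 202 199 199 201 201 197 194 192
197 196 201 200 203 208 206 204 202 199 196 199 201 200 201 201 198 200 199 198 196 194 196 193 189 196 202 203 198 197 202 201 197 194 193
198 198 201 199 203 208 209 204 203 199 198 200 201 200 200 198 197 197 198 195 196 
[... 2575 characters left out ...]

217 200 200 199 205 206 208 204 204 203 171 136 131 130 131 130 133 131 132 130 131 131  79  73  93 105 114 115 115 116 113 112 114 113 110
218 200 201 200 206 206 208 205 203 204 171 135 134 130 133 130 130 130 132 132 129 131  80  73  91 108 117 115 115 113 117 113 114 112 111
219 198 198 202 205 208 207 205 202 203 162 134 133 132 130 130 132 130 130 130 130 131  84  72  93 109 117 116 114 114 115 111 109 111 111
220 201 201 204 205 209 208 205 204 204 154 133 131 129 132 132 130 131 133 130 131 131  95  75  94 106 115 117 116 114 116 114 114 110 110
221 179 178 182 184 186 187 186 184 171 132 113 110 111 111 112 110 108 109 111 111 110  81  66  85  96 105 103 103 103 104 103 103 100  98
```

View pics/s3c.png

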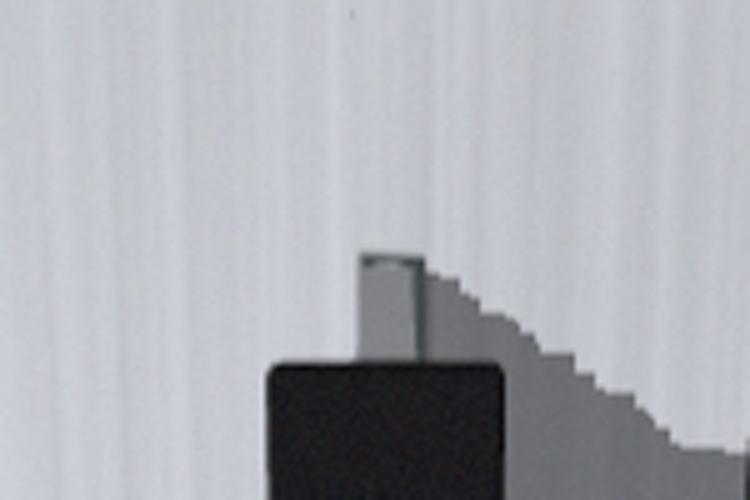

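The crop shows the blade tip over the slot, about 0.7 mm too far left, with a gap of about 1 mm at the far end. I'll correct that and insert.

Call:
step_arm(
  plan=[0,0.0006,0,0,0,0,1,0,0,0,0,0,0,1,0,0,0.003,0,0,0,1,0,0,0.003,0,0,0,1,0,0,0,0,0,0,1,0,0,0,0,0,0,1],
)

```text
t: 20.42
position: [531.7, 54.3, 179.2]
eef_rot: [-3.141, 0.0, 1.685]
ft_force: [-1.0, 0.3, -1.3]
opening: 0.161
gripper_force: 60.3
```

```bash
python3 - <<'E'
from h import *
im,c=snap('wrist','s4');go(np.array([531.3,51.8,134.8]),1.6824);print(arm.get_obs()['moment'])
G=cv2.cvtColor(im,cv2.COLOR_BGR2GRAY)
for y in range(196,222,2):print(y,' '.join('%3d'%v for v in G[y,264:292]))
E
```

```text
pos [531.7502  54.3021 179.2763] rot [3.1416 0.     1.6848] t 20.475
turn [0.     0.     0.0024]
shift after turn [-0.0024 -0.0007  0.0445]
shift now [-0.0024 -0.0007  0.0445]
[-0.0282 -0.0111 -0.0131]
196 204 208 208 204 204 201 198 197 199 201 200 198 198 198 200 197 198 196 193 193 191 194 200 202 198 199 200 201
198 206 208 206 203 200 200 197 199 199 203 199 199 197 197 200 198 198 193 194 193 189 195 200 203 198 200 200 202
200 207 206 206 203 202 199 198 200 198 199 200 201 197 197 199 199 197 195 195 193 191 195 200 203 199 201 201 202
202 204 206 206 202 203 200 175 169 166 167 170 171 162 161 176 176 177 177 176 176 180 196 202 203 200 201 202 200
204 204 211 206 203 203 201 150 103 116 130 130 129 129 131 130 130 129 132 106  78 134 193 202 202 201 201 199 200
206 205 209 208 205 202 201 151 103 114 129 130 129 130 131 129 131 128 131 105  77 140 194 202 204 198 201 201 200
208 204 209 207 205 201 201 152 105 121 131 129 129 131 129 131 130 131 133 105  77  84  99 113 114 113 114 115 194
210 205 209 207 204 202 201 150 106 126 129 129 131 132 130 130 130 131 132 119  78  86 103 113 115 115 114 115 195
212 206 210 207 204 204 200 151 119 130 131 129 131 132 129 131 130 130 129 118  77  86 101 112 116 114 114 116 115
214 206 208 207 205 202 202 151 117 130 130 128 132 133 130 131 132 130 130 126  79  85 102 113 115 114 114 113 116
216 205 209 209 206 204 202 152 124 128 131 132 131 133 131 132 131 130 131 132  82  87 103 114 115 115 115 116 112
218 206 209 209 205 203 204 148 128 133 133 130 133 130 131 131 134 132 132 129  82  86 103 113 115 115 115 115 115
220 205 209 208 205 204 204 150 130 131 132 133 130 131 133 130 132 132 131 132  92  85 104 114 114 114 113 114 113
```

Blade centred in the slot (277.0 against 277.1 px); descending.

Call:
step_arm(
  plan=[0,0,0.003,0,0,0,1,0,0,0.003,0,0,0,1,0,0,0.003,0,0,0,1,0,0,0.003,0,0,0,1,0,0,0.002,0,0,0,1,0,0,0,0,0,0,1,0,0,0,0,0,0,1],
)

```text
t: 21.35
position: [531.5, 53.9, 165.0]
eef_rot: [-3.141, 0.001, 1.685]
ft_force: [1.3, -2.1, -2.5]
opening: 0.156
gripper_force: 60.3
```

Call:
step_arm(
  plan=[-0.0005,0,0.003,0,0,0,1,0,0,0.003,0,0,0,1,0,0,0.003,0,0,0,1,0,0,0.003,0,0,0,1,0,0,0.002,0,0,0,1,0,0,0,0,0,0,1,0,0,0,0,0,0,1],
)

```text
t: 22.22
position: [531.6, 53.8, 151.0]
eef_rot: [-3.141, 0.0, 1.685]
ft_force: [-0.2, -2.0, -1.6]
opening: 0.154
gripper_force: 60.3
```

```bash
python3 - <<'E'
from h import *
im,c=snap('wrist','s5');go(np.array([531.3,51.8,134.8]),1.6824);o=arm.get_obs();print(o['moment'],o['ft_force'])
G=cv2.cvtColor(im,cv2.COLOR_BGR2GRAY)
for y in range(196,224,3):print(y,' '.join('%3d'%v for v in G[y,264:292]))
E
```

```text
pos [531.5183  53.8344 151.0414] rot [-3.1411  0.0001  1.6849] t 22.275
turn [-0.0005  0.0001  0.0025]
shift after turn [-0.002  -0.0004  0.0162]
shift now [-0.002  -0.0004  0.0162]
[-0.3807 -0.0811  0.0336] [-0.8427 -1.4507 -3.2772]
196 209 208 204 204 203 199 199 198 199 202 200 200 198 200 200 199 196 197 197 195 194 195 195 195 202 203 200 200
199 209 207 204 202 204 199 200 200 201 201 202 202 199 199 200 201 200 198 195 196 195 194 192 196 202 204 200 201
202 210 207 203 203 200 198 197 201 201 202 200 201 198 198 201 200 196 195 196 196 194 193 193 198 201 202 199 198
205 211 205 204 203 200 198 201 200 200 203 199 200 196 199 198 198 198 195 196 192 192 194 193 196 203 202 201 197
208 209 208 202 203 202 198 199 200 200 199 201 200 197 199 200 199 195 197 196 193 193 193 191 198 202 203 201 200
211 210 210 205 203 202 199 199 198 200 201 200 199 200 198 201 199 197 198 196 195 194 192 193 198 203 203 199 200
214 211 207 203 203 203 181 138 128 139 144 147 147 149 149 151 157 157 160 161 148 146 149 194 199 204 203 201 202
217 209 208 204 205 203 183 130 109 129 131 133 131 133 131 131 132 132 132 133  81  76  76 190 200 202 202 202 202
220 212 207 207 204 202 183 132 120 131 131 131 132 134 132 132 130 132 131 131  95  77  77  96 109 114 117 114 115
223  21  22  21  18  23  18  24  19  17  21  20  17  16  21  18  17  21  20  22  15  17  15  16  18  23  23  19  15
```

Call:
step_arm(
  plan=[-0.0005,0.0003,0.003,0,0,0,1,0,0,0.003,0,0,0,1,0,0,0.003,0,0,0,1,0,0,0.003,0,0,0,1,0,0,0.003,0,0,0,1,0,0,0.001,0,0,0,1,0,0,0,0,0,0,1,0,0,0,0,0,0,1],
)

```text
t: 23.28
position: [532.2, 53.4, 135.4]
eef_rot: [3.141, -0.0, 1.685]
ft_force: [0.5, 0.6, -1.2]
opening: 0.156
gripper_force: 60.5
```

```bash
python3 - <<'E'
from h import *
im,c=snap('wrist','s6');go(np.array([531.3,51.8,134.8]),1.6824);o=arm.get_obs();print(o['moment'],o['ft_force'],c['T'][:3,3])
G=cv2.cvtColor(im,cv2.COLOR_BGR2GRAY)
for y in range(209,226,1):print(y,' '.join('%3d'%v for v in G[y,264:292]))
im,c=snap('scene','z1');h=cv2.cvtColor(im,cv2.COLOR_BGR2GRAY)
P=o['position'];print('collar/line',[proj(c,[P[0],P[1]-2,z]) for z in(102,127,131,173)])
x,y=proj(c,[P[0],P[1]-2,115]).astype(int);I=cv2.resize(im[y-30:y+30,x-40:x+40],None,fx=9,fy=9,interpolation=cv2.INTER_CUBIC)
cv2.imwrite('pics/z1c.png',I);print(x-40,y-30)
for r in range(y-14,y+20):print(r,' '.join('%3d'%v for v in h[r,x-16:x+18]))
E
```

```text
pos [532.2558  53.3749 135.3969] rot [ 3.1413 -0.0001  1.6848] t 23.325
turn [ 0.0003 -0.0001  0.0024]
shift after turn [-0.0015 -0.0011  0.0006]
shift now [-0.0015 -0.0011  0.0006]
[ 0.0076 -0.062   0.0224] [ 1.3795  0.9006 -0.9881] [523.7312 120.6507 277.6768]
209 203 202 201 198 198 200 199 201 201 199 198 199 196 199 199 197 198 195 195 194 193 190 193 197 203 202 201 201
210 203 202 202 198 198 201 197 199 201 200 198 199 197 200 198 194 195 193 194 193 192 190 193 197 205 203 202 199
211 200 202 204 199 197 199 199 199 201 198 198 199 198 200 197 195 197 195 195 193 192 192 193 198 203 203 199 201
212 204 204 201 198 198 197 199 199 202 200 196 197 197 197 196 197 195 197 193 193 190 187 193 196 205 203 201 201
213 205 202 201 198 197 200 200 199 202 201 197 198 201 199 197 196 196 195 196 194 193 192 194 198 203 203 201 200
214 202 204 204 197 199 198 198 200 199 199 197 199 199 199 198 198 197 194 194 193 193 192 193 197 205 203 201 201
215 205 202 203 197 199 198 199 198 200 200 198 196 201 201 199 198 195 196 196 194 192 190 191 199 205 201 202 204
216 205 202 202 197 196 2
[... 5331 characters left out ...]

211 167 166 166 165 166 164 166 167 164 164 164 163 165 167 164 165 163 165 164 165 166 166 167 165 164 165 169 167 166 164 164 164 163 165
212 165 167 166 168 165 165 164 167 166 165 166 165 164 164 167 165 165 164 163 165 165 167 167 166 165 163 165 166 168 166 164 163 166 163
213 145 165 166 167 166 167 164 164 166 168 165 165 167 163 165 166 167 166 165 162 165 165 166 165 165 163 164 164 166 166 165 162 165 164
214 136 146 167 167 165 166 165 164 163 166 168 166 166 167 163 164 168 167 167 165 164 165 164 164 165 165 164 163 163 164 169 167 166 164
215 120 137 146 160 168 163 147 150 151 163 164 164 167 167 169 164 166 167 166 167 165 164 165 165 164 166 166 165 163 165 164 165 166 166
```

Call:
step_arm(
  plan=[0,-0.0002,0.0005,0,0,0,1,0,0,0,0,0,0,1,0,0,0,0,0,0,1,0,0,0,0,0,0,1,0,0,0,0,0,0,1,0,0,0,0,0,0,1],
)

```text
t: 24.12
position: [531.9, 53.3, 134.8]
eef_rot: [-3.142, 0.0, 1.685]
ft_force: [0.4, -0.6, -1.4]
opening: 0.155
gripper_force: 60.5
```

```bash
python3 - <<'E'
from h import *
o=arm.get_obs();print(o['position'],o['eef_rot'],o['ft_force'],o['moment'],o['gripper_force'])
if np.linalg.norm(o['ft_force'])<5 and abs(o['position'][2]-134.8)<1: print(arm.close_job())
E
```

```text
[531.9126  53.335  134.7541] [-3.1416  0.      1.6849] [ 0.3503 -0.6179 -1.3588] [-0.0062  0.0016  0.0241] 60.511640310287476
the job is handed in; nothing more can be done
None
```

I handed the job in at about 24 s: the pin is seated in the fork and released, and the sample holder is held upright in the slot with its dark line level with the cover top to within about 1–2 mm, with wrist forces under 2 N.

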